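# Set a tube clamp's sliding jaw to the same hole as its twin

## Robot

A 6-joint arm with a two-finger parallel gripper is mounted at the origin on the work surface. World frame = base frame: x ahead of the robot, y to its left, z up, the work surface at z = 0. Lengths are in m, angles in rad, forces in N, time in s.
With the tool pointing down it reaches from about 0.35 to 0.775 m from the base axis. Payload 7.3 kg.
Tool frame: the origin (TCP) lies between the finger pads; the fingertips stand 14 mm ahead of it and the grasp point (between the pads) lies 5 mm behind it; z points along the fingers, y is the direction in which the jaws open and shut (so a half turn about z gives the same grasp; the last joint's range is limited). The gripper opens to 92 mm and grips with 3 to 60 N. Pads are 19 mm wide; open, the fingers measure 130 mm over their backs; the gripper's body (75 mm by 190 mm) begins 47 mm behind the grasp point.
Start: joints at [1.024, 0.342, 1.524, -0, 1.275, -0.146], TCP at [0.205, 0.483, 0.241] pointing down, gripper open.
Joint ranges: [-2.53, 2.53], [-0.77, 2.02], [0.04, 2.7], [-1, 4.14], [0.28, 2.66], [-3.11, 3.11]. Speed limits (rad/s): [2.57, 2.57, 3.14, 3.14, 3.14, 3.14].

## Interface

Orientations are given as [roll, pitch, yaw] about the fixed x, y, z axes, in that order (R = Rz(yaw) Ry(pitch) Rx(roll)).
In Python, from cell import robot gives the robot as it stands.
- The arm moves only by the shell command python3 -m creep 'ROWS' [FORCE]. ROWS is JSON, a list that holds one entry, the list of rows, each a list of 7 numbers: the shift along the tool's x, y, z in cm, then the turn, a rotation vector about the tool's x, y, z in degrees, then the gripper command: -1 is shut, 1 is fully open, values between are in proportion. In form: [[[tx, ty, tz, wx, wy, wz, gripper], ...]]. A call has 1 to 8 rows; each row is the pose to reach, as a shift and turn from the pose measured when the call began, along the tool's axes at that moment; what a row does not reach only later rows make up. A row lasts 1/10 s, in which the tool goes at most 50 mm and 8.59 degrees, less where a joint would pass 70% of its speed; a pose out of reach is approached as far as the arm can. A call with a gripper value outside its range is refused whole. The fingers move at their own pace and stop on an object; FORCE is the grip in N (left out, the last holds). Time passes only in rows, so rows that repeat a pose let the fingers close. It gives the time, the measured TCP pose, the force and the opening at its end, in the units of the state.
- robot.observe(): the state, without advancing time (a new reading comes with each control period).
- robot.read_camera(name): name is "scene" or "top" or "wrist"; returns the picture (480x640x3 uint8, red, green, blue); there is no depth.
- robot.camera_params(name): a dict with "camera_matrix" (3x3 intrinsics, pixels), "k1" (the pictures are not rectified: a ray, as slopes to the right and down, at radius r is drawn at 1 + k1 r^2 times it, then the intrinsics apply), "R" (3x3) and "t" (3): a world point X has camera coordinates R X + t. Camera axes: x right, y down, z forward; pixel columns grow to the right and rows downward; lengths in m; the calibration is good to about 2 mm. A picture is of the moment at which its call begins: read the wrist's pose just before it. camera_params takes no time and is no camera call; for the wrist camera it gives the pose at the moment of the call.
- robot.hand_in(): hands the job in, once; it reports no verdict.
Trained networks look in the newest picture that a camera, given by its name, has taken for a name from the list of things; names that differ only in an ending like _2 or _b are one class to them, and where a whole thing is asked for, a point or a joint stands for the part that bears it (a point fixed in the world has none). Each returns a list of dicts, best first, with "score" (0 to 1); they miss things now and then, are a little off and sometimes report something else, mostly with a low value. They report only what shows in the picture. A call takes as long as a camera call.
- robot.look_for(camera, label): "centre" ([x, y, z] in m, in the coordinates of the camera as it stood for that picture, good to about 4 mm: the middle of the surface that is visible of it).
- robot.masks_of(camera, label): "mask" (480x640 bool, what is visible of it).
The state is a dict: "time": time; "qpos": joint angles; "qvel": joint speeds; "joint_efforts": joint torques, N m; "tool_pos": TCP position; "tool_rot": TCP orientation; "contact_force": force on the tool from outside, world axes, zero at the start; "torque": the same for the moment, N m; "opening": finger opening in m.
Only numpy, scipy, OpenCV 4.12 (cv2) and the standard library are available. Lean on these libraries where they do the work, as an engineer would, in place of code of your own. Each camera call takes 0.05 s, during which the arm holds its last target.

## Task

Two equal tube clamps are screwed to the bench for a glue-up, but one is still nearly closed. On that one, pull the spring plunger's knob up, slide the jaw along the tube away from the screw end to the third hole, where the twin clamp's jaw already stands, and let go so that the pin drops fully into that hole. Leave the twin clamp as it is.

Things in the scene. Friction and masses are not known exactly. Their poses are not given: they have to be found in the camera images.
- knob (a point): Centre of the black plunger knob (upright cylinder, diameter 28, height 26 mm) of the nearly closed clamp, 91 mm above the bench when down. Axes: y along the tube away from the screw end, z up. It rides in a steel sleeve (86 x 52 mm) that slides on the tube with about 2 N when the raised knob is moved along y. Its jaw plate, 90 mm high, stands 40 mm from the knob's axis on the screw side.
- hole (a point): Centre of the mouth of the third hole from the screw end of that clamp, on top of its fixed 36 mm square steel tube, 48 mm above the bench; axes as the knob's. Four oblong holes, 32 mm along by 18 mm across, lie 60 mm apart; the pin starts in the first, 120 mm from this one. The 12 mm pin drops in when the knob's axis is within 10 mm of the hole's centre.
- pin (a joint): Height of the plunger pin, which moves as one with the knob, m: 0 fully down in a hole (14 mm deep, sleeve locked), 0.014 resting on the tube's top between holes (sleeve free), 0.030 fully up. A spring pushes it down, 3 N at 0 to 8 N at 0.030; it stays up only while held.
- twin_knob (a point): Centre of the knob of the twin clamp, an equal and roughly parallel one 130 to 190 mm nearer to or farther from the robot. Its pin is down in its own third hole, its knob 91 mm above the bench. To be left alone.

How it is judged:
By the outcome, as a careful person would: the job done as asked, in the order asked, and still so for the second after the job is handed in, with the robot touching nothing.
It also fails if it takes over 35 s, if anything falls off the work surface, if the arm or the gripper's body presses on something with over 40 N, if the wrist force passes 120 N, or if a joint passes its speed limit or range.

## Working session

There is one attempt and no reset: what is moved stays moved. The work goes in short steps, Python scripts to look and compute and a shell command to move; the robot and the scene stay as the last step left them, time stands still between calls to the robot, and variables do not carry over. Pictures are saved under pics/ and viewed, and the job is handed in when it is done.

```bash
ls; mkdir -p pics; python3 - <<'E'
from cell import robot
import cv2
s=robot.observe();print(s['time'],s['tool_pos'],s['tool_rot'],s['opening'])
for c in ['scene','top']:
    im=robot.read_camera(c);cv2.imwrite(f'pics/{c}0.png',im[:,:,::-1])
    p=robot.camera_params(c)
    import numpy as np
    R=np.array(p['R']);t=np.array(p['t'])
    for l in ['knob','twin_knob']:
        for d in robot.look_for(c,l): print(c,l,d['score'],(R.T@(np.array(d['centre'])-t)).round(4))
E
```

```text
pics
0.0 [0.20462359 0.48306369 0.24005965] [-3.14009042e+00 -1.84977769e-04  2.74078036e+00] 0.09165247229911692
scene knob 0.85 [ 0.6343 -0.0882  0.1062]
top twin_knob 0.78 [0.4542 0.0253 0.1044]
```

View pics/scene0.png

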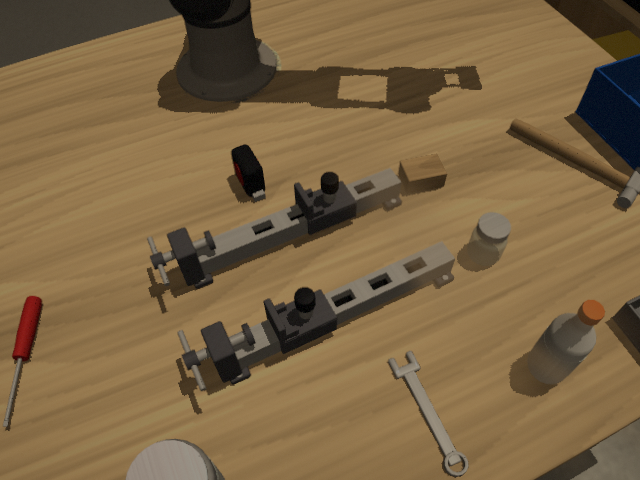

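View pics/top0.png

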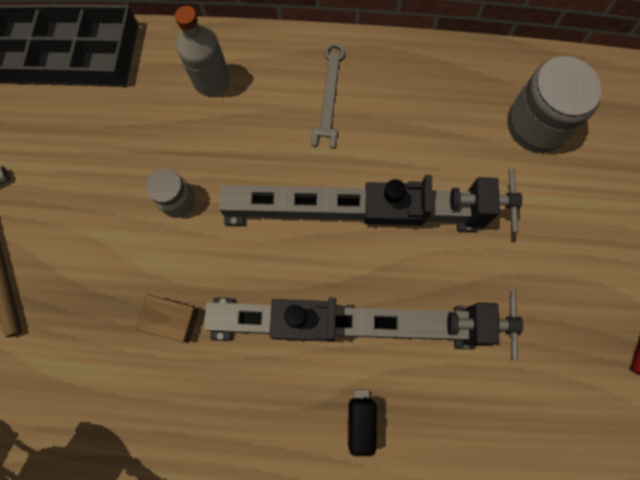

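The top view shows the nearly closed clamp as the far one, with its knob at about (395,190). Its holes 2, 3 and 4 are at about (348,200), (305,199) and (262,198). The twin's knob is at (295,316). Next I'll measure these.

```bash
cat > h.py <<'E'
import numpy as np,cv2
from cell import robot
def ray(p,uv,z):
    K=np.array(p['camera_matrix']);R=np.array(p['R']);t=np.array(p['t']);k=p['k1']
    d=np.array([(uv[0]-K[0,2])/K[0,0],(uv[1]-K[1,2])/K[1,1]]);s=d.copy()
    for _ in range(20): s=d/(1+k*(s@s))
    v=R.T@np.array([s[0],s[1],1]);c=-R.T@t
    return c+v*(z-c[2])/v[2]
def proj(p,X):
    K=np.array(p['camera_matrix']);R=np.array(p['R']);t=np.array(p['t']);k=p['k1']
    c=R@np.array(X)+t;s=c[:2]/c[2];s=s*(1+k*(s@s));return K[0,0]*s[0]+K[0,2],K[1,1]*s[1]+K[1,2]
E
python3 - <<'E'
from h import *
im=cv2.imread('pics/top0.png')
cv2.imwrite('pics/topz.png',cv2.resize(im[160:240,210:450],None,fx=3.3,fy=3.3,interpolation=cv2.INTER_CUBIC))
im=cv2.imread('pics/scene0.png')
cv2.imwrite('pics/scenez.png',cv2.resize(im[220:380,220:460],None,fx=3.3,fy=3.3,interpolation=cv2.INTER_CUBIC))
p=robot.camera_params('top')
print(-np.array(p['R']).T@np.array(p['t']))
for uv in [(348,200),(305,199),(262,198)]: print(uv,ray(p,uv,.048).round(4))
print(ray(p,(396,187),.104).round(4))
for c in ['top','scene']:
  for l in ['knob','twin_knob']:
    for m in robot.masks_of(c,l):
      M=m['mask'];ys,xs=np.where(M);print(c,l,m['score'],M.sum(),xs.min(),xs.max(),ys.min(),ys.max(),xs.mean().round(1),ys.mean().round(1))
  for l in ['knob']:
   for d in robot.look_for(c,l):
    p=robot.camera_params(c);R=np.array(p['R']);print(c,l,d['score'],(R.T@(np.array(d['centre'])-np.array(p['t']))).round(4))
E
```

```text
[ 0.40117179 -0.0197715   0.76002664]
(348, 200) [ 0.6293 -0.0271  0.048 ]
(305, 199) [0.6266 0.0326 0.048 ]
(262, 198) [0.624  0.0926 0.048 ]
[ 0.6333 -0.0872  0.104 ]
top knob 0.8 427 384 405 179 203 394.6 191.3
top twin_knob 0.85 410 284 306 305 327 295.0 316.1
scene knob 0.95 436 295 315 287 312 304.7 299.2
scene twin_knob 0.89 354 321 338 172 194 329.4 182.9
scene knob 0.85 [ 0.6343 -0.0882  0.1062]
```

View pics/topz.png

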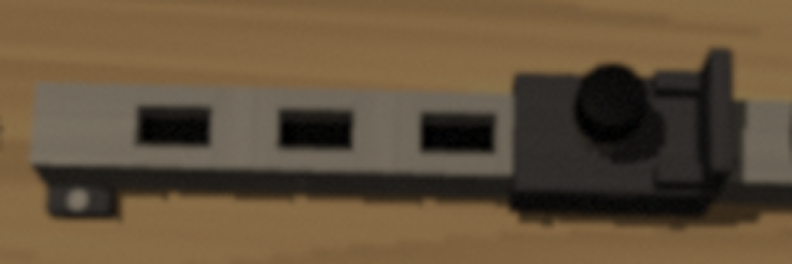

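View pics/scenez.png

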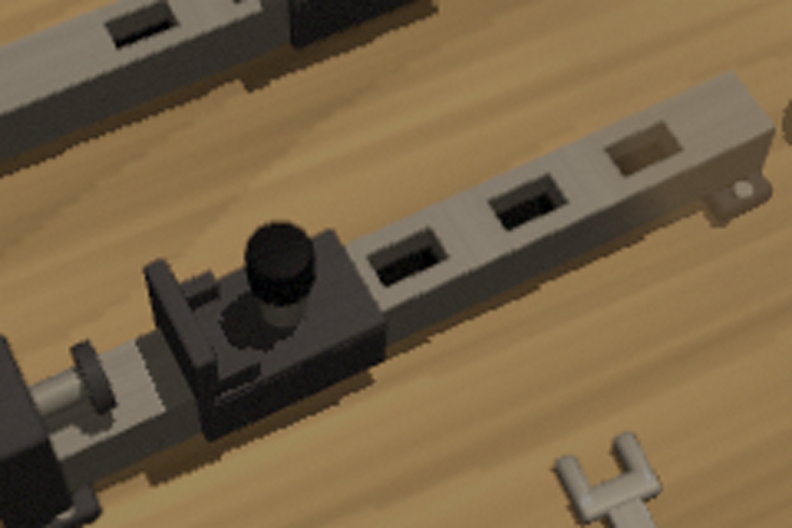

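```bash
cat >> h.py <<'E'
from scipy.spatial.transform import Rotation as Ro
def delta(target,xang=92.54):
    s=robot.observe();T=Ro.from_euler('xyz',s['tool_rot'])
    a=np.radians(xang);x=np.array([np.cos(a),np.sin(a),0]);z=np.array([0,0,-1.]);y=np.cross(z,x)
    D=Ro.from_matrix(np.c_[x,y,z])
    print('t',s['time'],'pos',np.round(s['tool_pos'],4),'F',np.round(s['contact_force'],2),'open',round(s['opening'],4))
    print('shift cm',(T.inv().apply(np.array(target)-s['tool_pos'])*100).round(2),'turn',np.degrees((T.inv()*D).as_rotvec()).round(2))
E
python3 -c "
from h import *
delta([.6325,-.0872,.18])
p=robot.camera_params('top');print(ray(p,(295,313),.104),ray(p,(187,15),.2))"
```

```text
t 0.6 pos [0.2048 0.4834 0.2408] F [ 0.2   0.02 -0.25] open 0.0919
shift cm [-61.64 -35.86   6.07] turn [ 1.00e-02 -0.00e+00  6.45e+01]
[0.46293202 0.02896656 0.104     ] [0.80603984 0.18639022 0.2       ]
```

```bash
python3 -m creep '[[[-61.6,-35.9,6,0,0,64.5,1],[-61.6,-35.9,6,0,0,64.5,1],[-61.6,-35.9,6,0,0,64.5,1],[-61.6,-35.9,6,0,0,64.5,1],[-61.6,-35.9,6,0,0,64.5,1],[-61.6,-35.9,6,0,0,64.5,1],[-61.6,-35.9,6,0,0,64.5,1],[-61.6,-35.9,6,0,0,64.5,1]]]' 40; python3 -c "
from h import *
delta([.6325,-.0872,.18])"
```

```text
time: 1.4
tool_pos: [0.4446, 0.1624, 0.2073]
tool_rot: [3.141, -0.0, 1.61]
contact_force: [0.8, 0.5, -0.7]
opening: 0.0919
t 1.4 pos [0.4446 0.1624 0.2073] F [ 0.83  0.53 -0.67] open 0.0919
shift cm [-25.68  17.8    2.74] turn [ 0.05 -0.02 -0.31]
```

```bash
python3 -m creep '[[[-25.7,17.8,2.7,0,0,0,1],[-25.7,17.8,2.7,0,0,0,1],[-25.7,17.8,2.7,0,0,0,1],[-25.7,17.8,2.7,0,0,0,1],[-25.7,17.8,2.7,0,0,0,1],[-25.7,17.8,2.7,0,0,0,1],[-25.7,17.8,2.7,0,0,0,1],[-25.7,17.8,2.7,0,0,0,1]]]'; python3 - <<'E'
from h import *
delta([.6325,-.0872,.086])
p=robot.camera_params('wrist');im=robot.read_camera('wrist')[:,:,::-1];cv2.imwrite('pics/w1.png',im)
for l in ['knob']:
  for m in robot.masks_of('wrist',l):
    M=m['mask'];ys,xs=np.where(M);print(m['score'],M.sum(),xs.min(),xs.max(),ys.min(),ys.max())
  for d in robot.look_for('wrist',l):
    R=np.array(p['R']);print(d['score'],(R.T@(np.array(d['centre'])-np.array(p['t']))).round(4))
print(proj(p,[.6325,-.0872,.104]),proj(p,[.6266,.0327,.048]))
E
```

```text
time: 2.2
tool_pos: [0.6332, -0.0899, 0.1792]
tool_rot: [3.141, -0.0, 1.607]
contact_force: [-0.6, 0.5, 0.1]
opening: 0.0918
t 2.2 pos [ 0.6332 -0.0899  0.1792] F [-0.64  0.55  0.11] open 0.0918
shift cm [ 0.27 -0.06  9.32] turn [ 0.01 -0.01 -0.49]
0.83 1836 285 330 218 268
0.75 [0.4737 0.0273 0.103 ]
0.6 [ 0.634  -0.0837  0.1091]
(np.float64(309.36238349684135), np.float64(250.1279827871182)) (np.float64(307.2434448370957), np.float64(53.68839914281631))
```

View pics/w1.png

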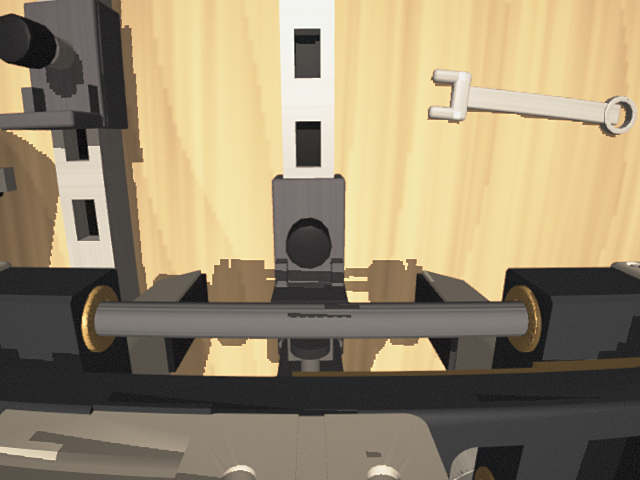

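The wrist view shows the knob centred at about (308,245). Hole 3 is at (307,53), against a predicted (307,54). Both agree with the plan, so I'll descend.

```bash
python3 -m creep '[[[0.35,-0.05,3,0,0,-0.5,1],[0.35,-0.05,6,0,0,-0.5,1],[0.35,-0.05,8,0,0,-0.5,1],[0.35,-0.05,9.1,0,0,-0.5,1],[0.35,-0.05,9.2,0,0,-0.5,1],[0.35,-0.05,9.2,0,0,-0.5,1]]]' 40; python3 - <<'E'
from h import *
delta([.6325,-.0862,.087])
im=robot.read_camera('scene')[:,:,::-1];cv2.imwrite('pics/s2.png',im)
E
```

```text
time: 2.95
tool_pos: [0.6317, -0.0823, 0.0894]
tool_rot: [3.14, -0.001, 1.62]
contact_force: [0.6, -0.1, 0.5]
opening: 0.0914
t 2.95 pos [ 0.6317 -0.0823  0.0894] F [ 0.57 -0.15  0.48] open 0.0914
shift cm [-0.39  0.06  0.24] turn [ 0.08 -0.03  0.27]
```

View pics/s2.png

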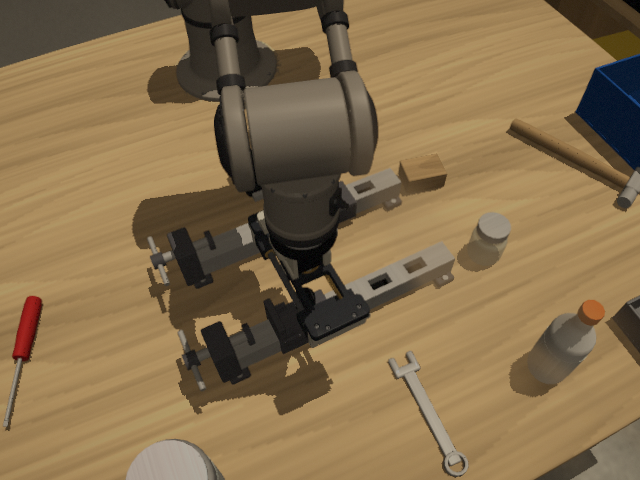

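The gripper straddles the knob. I'll correct 4 mm along the tube, then close.

```bash
python3 -m creep '[[[-0.4,0.05,0.2,0,0,0,1],[-0.4,0.05,0.2,0,0,0,1],[-0.4,0.05,0.2,0,0,0,-1],[-0.4,0.05,0.2,0,0,0,-1],[-0.4,0.05,0.2,0,0,0,-1],[-0.4,0.05,0.2,0,0,0,-1],[-0.4,0.05,0.2,0,0,0,-1],[-0.4,0.05,0.2,0,0,0,-1]]]' 40; python3 -c "
from h import *
delta([.6325,-.0862,.087])"
```

```text
time: 3.8
tool_pos: [0.6327, -0.0865, 0.0878]
tool_rot: [3.139, -0.0, 1.62]
contact_force: [0.3, -0.4, 0.0]
opening: 0.0486
t 3.8 pos [ 0.6327 -0.0865  0.0878] F [ 0.3  -0.4   0.03] open 0.0486
shift cm [ 0.03 -0.01  0.08] turn [ 0.13 -0.02  0.26]
```

```bash
python3 -m creep '[[[0,0,0,0,0,0,-1],[0,0,0,0,0,0,-1],[0,0,0,0,0,0,-1],[0,0,0,0,0,0,-1],[0,0,0,0,0,0,-1],[0,0,0,0,0,0,-1]]]' 40
```

```text
time: 4.4
tool_pos: [0.6316, -0.0865, 0.0877]
tool_rot: [-3.141, -0.001, 1.62]
contact_force: [-5.0, 0.3, 3.3]
opening: 0.027
```

Gripped at an opening of 27 mm. Next I'll pull the knob up 24 mm.

```bash
python3 -m creep '[[[0,0,-0.8,0,0,0,-1],[0,0,-1.6,0,0,0,-1],[0,0,-2.4,0,0,0,-1],[0,0,-2.4,0,0,0,-1],[0,0,-2.4,0,0,0,-1],[0,0,-2.4,0,0,0,-1]]]' 40; python3 - <<'E'
from h import *
s=robot.observe();x,y,_=s['tool_pos']
delta([x-.0053,y+.1199,.112])
delta([.6266,.0327,.112])
im=robot.read_camera('scene')[:,:,::-1];cv2.imwrite('pics/s3.png',cv2.resize(im[220:400,160:400],None,fx=3.3,fy=3.3))
E
```

```text
time: 5.0
tool_pos: [0.6314, -0.0865, 0.1112]
tool_rot: [-3.141, -0.001, 1.62]
contact_force: [0.9, 0.2, -6.9]
opening: 0.0271
t 5.0 pos [ 0.6314 -0.0865  0.1112] F [ 0.95  0.23 -6.87] open 0.0271
shift cm [12.    0.06 -0.07] turn [-0.04 -0.04  0.26]
t 5.0 pos [ 0.6314 -0.0865  0.1112] F [ 0.95  0.23 -6.87] open 0.0271
shift cm [11.93  0.1  -0.07] turn [-0.04 -0.04  0.26]
```

View pics/s3.png

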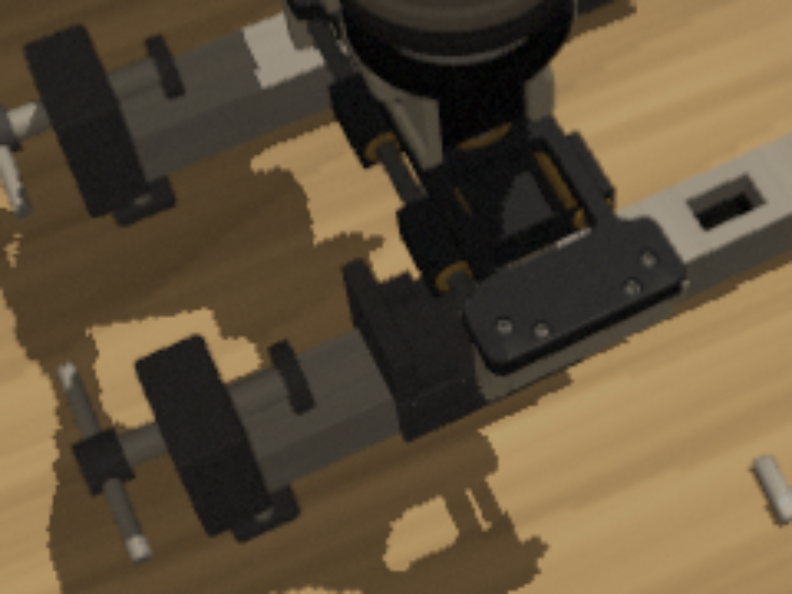

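Spring force is 6.9 N with the pin at about 23.5 mm, as expected. Next I'll slide 12 cm along the tube, gradually.

```bash
python3 -m creep '[[[1,0.01,0,0,0,0,-1],[2.5,0.02,0,0,0,0,-1],[4,0.03,0,0,0,0,-1],[5.5,0.04,0,0,0,0,-1],[6,0.05,0,0,0,0,-1],[6,0.05,0,0,0,0,-1]]]' 40; python3 -c "
from h import *
delta([.6265,.0327,.1112])"
```

```text
time: 5.65
tool_pos: [0.6287, -0.0244, 0.1113]
tool_rot: [-3.14, -0.002, 1.622]
contact_force: [-0.7, 0.7, -8.0]
opening: 0.0274
t 5.65 pos [ 0.6287 -0.0244  0.1113] F [-0.73  0.66 -8.04] open 0.0274
shift cm [5.72 0.07 0.02] turn [-0.08 -0.11  0.37]
```

```bash
python3 -m creep '[[[1,0.01,0,0,0,0.1,-1],[2.5,0.03,0,0,0,0.1,-1],[4,0.05,0,0,0,0.1,-1],[5.2,0.06,0,0,0,0.1,-1],[5.7,0.07,0,0,0,0.1,-1],[5.7,0.07,0,0,0,0.1,-1],[5.7,0.07,0,0,0,0.1,-1]]]' 40; python3 - <<'E'
from h import *
delta([.6265,.0327,.1112])
im=robot.read_camera('scene')[:,:,::-1];cv2.imwrite('pics/s4.png',cv2.resize(im[180:360,220:460],None,fx=3.3,fy=3.3))
im=robot.read_camera('wrist')[:,:,::-1];cv2.imwrite('pics/w4.png',im)
p=robot.camera_params('wrist');print(proj(p,[.624,.0926,.048]))
E
```

```text
time: 6.35
tool_pos: [0.6262, 0.0331, 0.1112]
tool_rot: [-3.139, -0.003, 1.62]
contact_force: [-1.7, 1.4, -8.2]
opening: 0.0273
t 6.35 pos [0.6262 0.0331 0.1112] F [-1.68  1.38 -8.22] open 0.0273
shift cm [-0.04  0.03  0.  ] turn [-0.12 -0.15  0.3 ]
(np.float64(311.97190222949115), np.float64(152.19111641822))
```

View pics/s4.png

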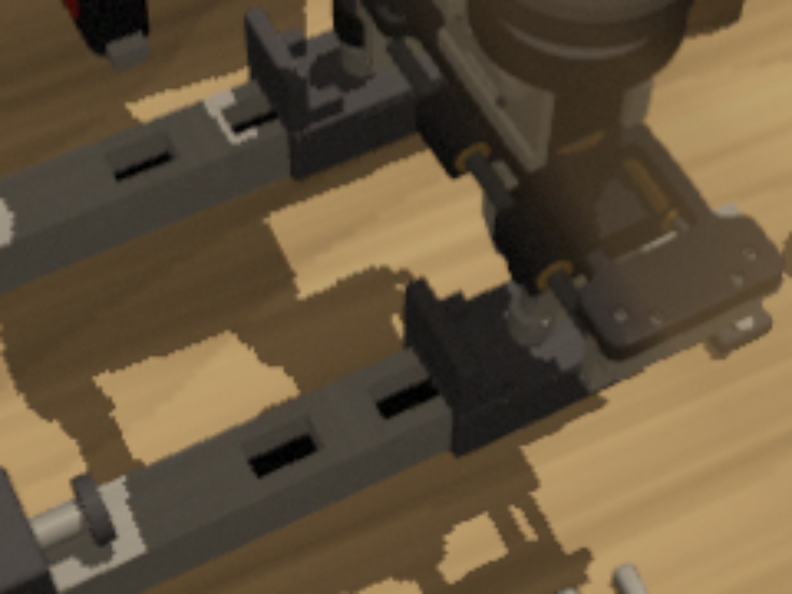

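View pics/w4.png

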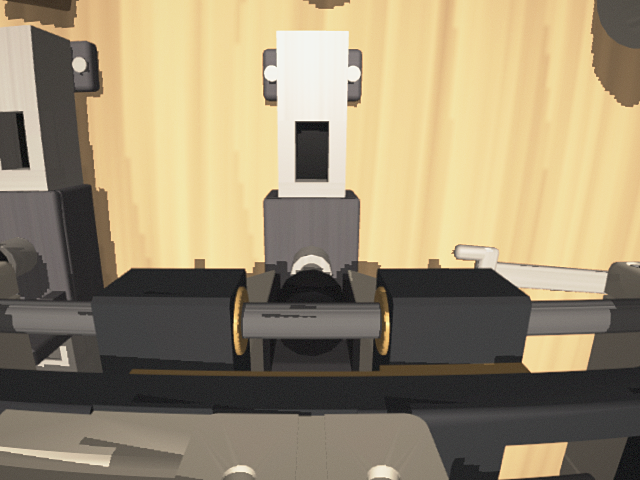

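Holes 1 and 2 are now on the screw side of the sleeve. Hole 4 is ahead of it, seen at (312,151) against a predicted (312,152). I'll lower most of the way while holding the knob, then release.

```bash
python3 -m creep '[[[0,0,0.6,0,0,0,-1],[0,0,1.2,0,0,0,-1],[0,0,1.8,0,0,0,-1],[0,0,2.0,0,0,0,-1],[0,0,2.0,0,0,0,-1],[0,0,2.0,0,0,0,-1]]]' 40
```

```text
time: 7.05
tool_pos: [0.6262, 0.0323, 0.0914]
tool_rot: [-3.139, -0.002, 1.62]
contact_force: [-2.7, -0.1, -4.5]
opening: 0.0269
```

The force is still the spring pulling down on the tool (4.5 N), so the pin is inside the hole. Releasing now.

```bash
python3 -m creep '[[[0,0,0,0,0,0,1],[0,0,0,0,0,0,1],[0,0,0,0,0,0,1],[0,0,0,0,0,0,1],[0,0,0,0,0,0,1],[0,0,0,0,0,0,1],[0,0,0,0,0,0,1],[0,0,0,0,0,0,1]]]' 40
```

```text
time: 7.85
tool_pos: [0.6263, 0.0323, 0.0914]
tool_rot: [-3.14, -0.002, 1.62]
contact_force: [-0.2, -0.5, 0.1]
opening: 0.0869
```

```bash
python3 -m creep '[[[0,0,-1,0,0,0,1],[0,0,-4,0,0,0,1],[0,0,-8,0,0,0,1],[0,0,-12,0,0,0,1],[-5,0,-14,0,0,0,1],[-10,0,-14,0,0,0,1],[-15,0,-14,0,0,0,1],[-20,0,-14,0,0,0,1]]]'; python3 -m creep '[[[-5,0,0,0,0,0,1],[-10,0,0,0,0,0,1],[-10,0,0,0,0,0,1],[-10,0,0,0,0,0,1]]]'; python3 - <<'E'
from h import *
print(robot.observe()['tool_pos'])
for c in ['scene','top']:
    im=robot.read_camera(c)[:,:,::-1];
    cv2.imwrite(f'pics/{c}5.png',im)
    p=robot.camera_params(c)
    for l in ['knob','twin_knob']:
        for m in robot.masks_of(c,l):
            ys,xs=np.where(m['mask']);print(c,l,m['score'],xs.mean().round(1),ys.mean().round(1),xs.min(),xs.max(),ys.min(),ys.max())
    print('pred knob centre down/up14',proj(p,[.6265,.0327,.091]),proj(p,[.6265,.0327,.105]))
E
```

```text
time: 8.65
tool_pos: [0.6361, -0.1658, 0.2324]
tool_rot: [-3.141, -0.001, 1.62]
contact_force: [0.7, -0.1, -0.1]
opening: 0.0916
time: 9.05
tool_pos: [0.6406, -0.2671, 0.2323]
tool_rot: [-3.141, -0.002, 1.618]
contact_force: [0.2, 0.6, -0.3]
opening: 0.0918
[ 0.64059068 -0.2670677   0.23227003]
scene knob 0.55 382.2 264.3 372 393 252 277
scene twin_knob 0.86 329.8 182.7 321 339 172 194
pred knob centre down/up14 (np.float64(381.78935425840365), np.float64(265.94050110455066)) (np.float64(382.5960954316177), np.float64(260.4338404934588))
top knob 0.85 303.5 189.0 294 313 178 200
pred knob centre down/up14 (np.float64(303.3918892724415), np.float64(189.07577029933526)) (np.float64(302.8448190947728), np.float64(185.5529596129065))
```

View pics/scene5.png

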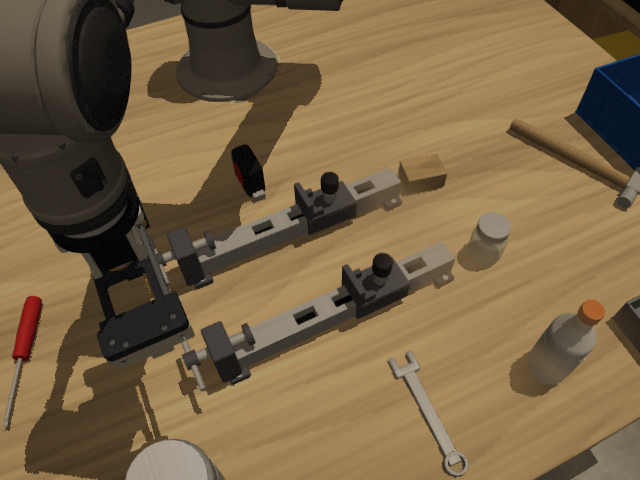

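View pics/top5.png

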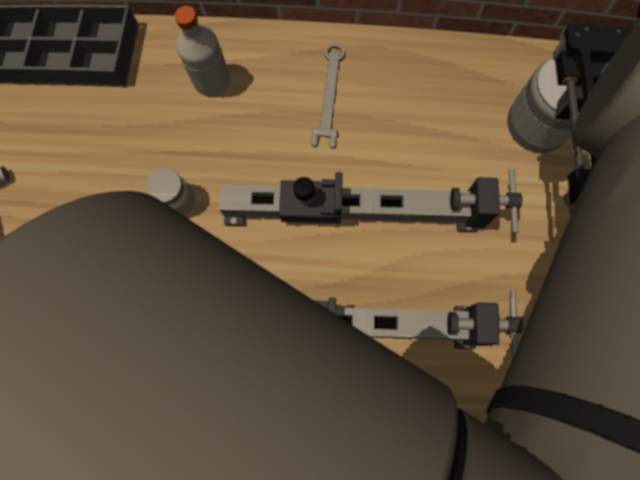

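```bash
python3 -m creep '[[[0,0,-3,0,0,0,1],[2,0,-6,0,0,0,1],[2,0,-6,0,0,0,1],[2,0,-6,0,0,0,1],[2,0,-6,0,0,0,1]]]'; python3 - <<'E'
from h import *
p=robot.camera_params('scene')
print('before: pred',proj(p,[.6325,-.087,.091]),'seen 304.7 299.2')
im=robot.read_camera('scene')[:,:,::-1]
for m in robot.masks_of('scene','knob'):
    ys,xs=np.where(m['mask']);print(m['score'],xs.mean().round(1),ys.mean().round(1))
cv2.imwrite('pics/s6.png',cv2.resize(im[150:350,260:500],None,fx=3,fy=3,interpolation=cv2.INTER_CUBIC))
E
```

```text
time: 9.85
tool_pos: [0.6401, -0.2437, 0.2917]
tool_rot: [-3.14, -0.002, 1.623]
contact_force: [-0.1, -0.8, -0.8]
opening: 0.0917
before: pred (np.float64(304.1344232329708), np.float64(301.3375507528863)) seen 304.7 299.2
```

View pics/s6.png

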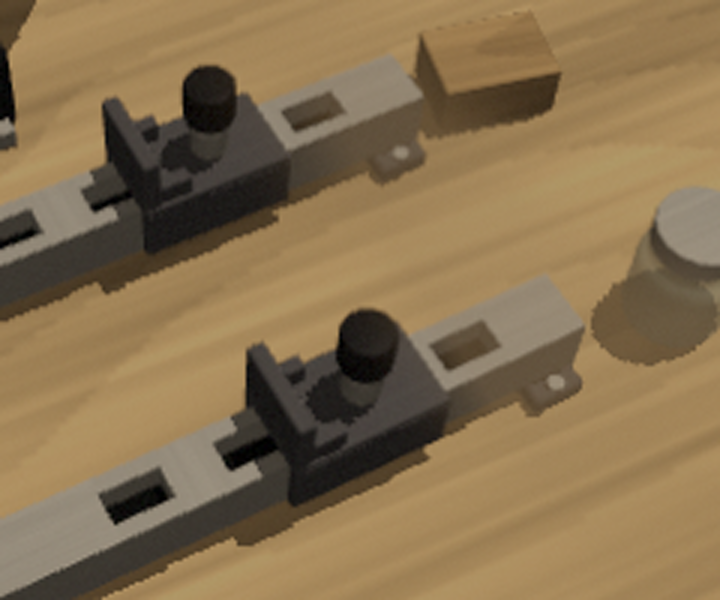

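The knob sits at the same height and in the same relation to the sleeve as the twin's. Its mask offset of −1.6 px matches the −2.1 px measured when it was known to be down; a raised pin would shift it by about −5.5 px more.

```bash
python3 -c "
from cell import robot
print(robot.hand_in())"
```

```text
the job is handed in; nothing more can be done
None
```

The jaw of the nearly closed clamp now stands at the third hole with its pin down, and the job is handed in at about 10 s. I gripped the knob across the tube and raised it about 24 mm. I then slid the jaw 120 mm away from the screw end, lowered it until the pin entered the hole, let go and backed clear.

**Position:** after release, the knob in the top view was at (303.5, 189.0), against (303.4, 189.1) predicted for a fully lowered pin in the third hole. The scene view agreed within 2 px, the same offset as when the pin was known to be down.

**Twin clamp:** in the scene view its knob is within 0.5 px of where it started. In the last top view the arm hid it, so only the scene camera confirms this.

**Contact:** the tool was clear of everything, with about 1 N on it, which is sensor noise.

**Missed check:** the network did not find the knob in the final scene picture, so I judged that one by eye: the knob sits like the twin's.

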